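Fit the grating insert and hold the disc carrier ready

TASK

We are about to grate these potatoes: put the grating insert (the one with the raised, dotted steel bed) into the empty recess of the food processor's disc carrier on the chopping board, and press it firmly down until it lies flush. Then take the carrier by its hub, lift it off the board and finish while still holding it, level and still, at least 15 cm above the table, so that I can slide the machine's bowl in under it. Leave the bowl, the slicing insert, the potato and the peeler where they are.

Things in the scene. Friction and masses are not known exactly. Their poses are not given: they have to be found in the camera images.
- carrier: Disc carrier: loose light grey plastic disc, 176 mm across, 16 mm thick, about 220 g, flat on the board. Origin: centre of its underside; z up. A round hub, 32 mm across, stands on its axis, top 66 mm above the underside. Towards the carrier's +x is the open insert recess: 47 mm in x, 89 mm in y, 10 mm deep, ledge round its foot, centre 47 mm from the hub's axis.
- seat (a point): Point of the carrier where the underside centre of a fully seated insert lies: centre of the recess, on its ledge, 6 mm above the carrier's underside, 10 mm below the deck. Axes as the carrier's (recess 47 mm in x, 89 mm in y).
- hub (a point): Point on the hub's axis at the height to grip: 50 mm above the carrier's underside, 16 mm below the hub's top, 34 mm above the deck; plain 32 mm cylinder. Fingers closing along the carrier's y stay clear of the seated insert.
- grater: Grating insert, loose, 70 g, face up on the table: black frame 44 (x) by 86 (y) by 10 mm, foot tapered, 1.5 mm play all round in the recess. On it a centred steel bed with small round teeth, 32 (x) by 50 (y) mm, top 20 mm above the underside: pinch it by its ends along y, above the frame. Origin: underside centre; z up. Fits either way round, no latch; seated, its frame is flush with the deck.
- slicer: slicing insert, to be left alone: the same black frame, 44 by 86 by 10 mm, but with a flat steel face, one long slot and one low blade 3 mm high instead of the raised bed. Origin: centre of the underside.
- bowl: clear plastic bowl of the food processor, to be left alone: 194 mm across, 120 mm high, with a white spindle inside and a white handle at its +y side reaching 145 mm from its axis. Origin: centre of the underside.
- potato: potato, to be left alone: about 100 by 70 by 58 mm, lying on the table. Origin: under its centre, on the table.
- peeler: vegetable peeler with a red handle, to be left alone: about 175 mm long along its x (blade to +x), 20 mm wide, 13 mm high. Origin: under the front part of the handle, on the table.
- board: wooden chopping board, fixed to the table: 240 by 240 by 15 mm, the carrier lies on it. Origin: centre of the underside, on the table.
Not all that is in view belongs to the job. What is shaped like the grater but green is not meant. Several things have the shape of the carrier; the one meant has the colours described above.

How it is judged (in metres and radians):
On the way:
1. with the carrier still on the board, the grating insert has been pressed home in the recess: flush within 2 mm and pushed against the carrier with more than 3 N (horizontal distance between grater and seat below 0.004 m and z of grater in the frame of seat between -0.003 and 0.002 m and angle between the z axis of grater and the z axis of carrier, either way round below 0.04 rad and contact force between grater and carrier above 3 N and height (world z) of carrier below 0.025 m), for 0.1 s.
At the end, for the whole second after the job is handed in: Still gripping the hub (TCP within 35 mm), carrier underside over 15 cm up, tilt under 0.1 rad, under 20 mm/s and 0.1 rad/s, resting on nothing; grating insert in the recess, flush within 2 mm, untouched by the fingers; bowl, slicing insert, potato, peeler moved under 3 cm (height (world z) of carrier above 0.15 m and angle between carrier's own z axis and vertical below 0.1 rad and linear speed of carrier below 0.02 m/s and angular speed of carrier below 0.1 rad/s and distance between the grasp point and hub below 0.035 m and contact force between the fingers and carrier above 1 N and contact force between carrier and board below 0.1 N and contact force between carrier and bowl below 0.1 N and contact force between the fingers and grater below 0.5 N and distance between grater and seat below 0.004 m and z of grater in the frame of seat below 0.002 m and angle between the z axis of grater and the z axis of carrier, either way round below 0.04 rad and distance of each of bowl, slicer, potato, peeler from where it was at the start of the episode below 0.03 m); the arm keeps its last pose, push and grip.
It fails at once if the bowl, the slicing insert, the potato or the peeler is shifted by more than 3 cm (distance of any of bowl, slicer, potato, peeler from where it was at the start of the episode above 0.03 m).
It also fails if it takes over 58 s, if anything falls off the work surface, if the arm or the gripper's body presses on something with over 40 N, if the wrist force passes 120 N, or if a joint passes its speed limit or range.

ROBOT

A 6-joint arm with a two-finger parallel gripper is mounted at the origin on the work surface. World frame = base frame: x ahead of the robot, y to its left, z up, the work surface at z = 0. Lengths are in mm, angles in degrees, forces in N, time in s.
With the tool pointing down it reaches from about 300 to 850 mm from the base axis. Payload 4.2 kg.
Tool frame: the origin (TCP) lies between the finger pads, 19 mm behind the fingertips; this is the grasp point; z points along the fingers, y is the line along which they close (so a half turn about z gives the same grasp; the last joint's range is limited). The gripper opens to 91 mm and grips with 3 to 60 N. Pads are 32 mm wide; open, the fingers measure 118 mm over their backs; the gripper's body (76 mm by 178 mm) begins 60 mm behind the grasp point.
Start: joints at [67.895, 18.312, 89.639, -0, 72.044, -1.146], TCP at [205.678, 536.971, 232.776] pointing down, gripper open.
Joint ranges: [-177.97, 177.97], [-48.28, 115.42], [12.27, 149.76], [-77.06, 257.06], [2.81, 150.46], [-146.56, 146.56]. Speed limits (degrees/s): [147.25, 147.25, 180, 180, 180, 180].

INTERFACE

Orientations are given as [roll, pitch, yaw] about the fixed x, y, z axes, in that order (R = Rz(yaw) Ry(pitch) Rx(roll)).
In Python, from workcell import env gives the robot as it stands.
- The arm moves only by the tool move_arm, never from a script. Its argument "plan" is a list of rows, each a list of 3 entries, a list of its own where there are three numbers: the shift along the world's x, y, z in cm, then the turn about the world's z in degrees, then the closure, from 0 (fully open) to 1 (shut). In form: [[[x, y, z], turn, claw], ...]. A call has 1 to 5 rows; each row shifts and turns the commanded pose from where the row before left it; what a row does not reach is not made up. A row lasts 1/10 s, in which the tool goes at most 50 mm and 8.59 degrees, less where a joint would pass 70% of its speed; a pose out of reach is approached as far as the arm can. A call is refused whole if a number of a shift passes 5 or a number of a turn 8.59, either way. A call with a gripper value outside its range is refused whole. The fingers move at their own pace and stop on an object; "squeeze" is the grip in N (left out, the last holds). Time passes only in rows, so rows that do not move let the fingers close. It gives the time, the measured TCP pose, the force, the opening and the grip force at its end, in the units of the state.
- env.state(): the state, without advancing time (a new reading comes with each control period).
- env.grab_frame(name): name is "side" or "top" or "wrist"; returns a dict with "frame" (480x640x3 uint8, red, green, blue), "z_map" (480x640 float32, mm along the optical axis (not along the pixel's ray), 0 where there is no reading), "fovy" (degrees; the focal length in pixels is half the picture's height over the tangent of half this angle, whatever the lens; pixels are square), "cx", "cy" (the principal point, pixels), "position" and "orientation" of the camera in the world. Camera axes: x right, y down, z forward; pixel columns grow to the right and rows downward; lengths in mm; the calibration is good to about 2 mm. The wrist camera is an equidistant fisheye: a pixel r from the principal point sees the ray r / f radians off the axis. A picture is of the moment at which its call begins.
- env.job_done(): hands the job in; it is judged then, once.
Trained networks look in a picture, given as the dict that the camera call returned (one of the last four; its "shot" number tells which), for a name from the list of things; names that differ only in an ending like _2 or _b are one class to them, and where a whole thing is asked for, a point or a joint stands for the part that bears it (a point fixed in the world has none). Each returns a list of dicts, best first, with "score" (0 to 1); they miss things now and then, are a little off and sometimes report something else, mostly with a low value. They report only what shows in the picture. A call takes as long as a camera call. They do not tell look-alikes from the thing itself.
- env.search_frame(picture, label): "point" ([column, row] in pixels, amid what is visible of it).
- env.landmark_of(picture, label): "point" ([column, row] in pixels: a listed point, or the origin of a listed thing).
The state is a dict: "time_s": time; "qpos": joint angles; "qvel": joint speeds; "effort": joint torques, N m; "ee_pos": TCP position; "ee_rot": TCP orientation; "force": force on the tool from outside, world axes, zero at the start; "torque": the same for the moment, N m; "gripper_width": finger opening in mm; "gripper_force": force on a finger pad.
Only numpy, scipy, OpenCV 4.12 (cv2) and the standard library are available. Lean on these libraries where they do the work, as an engineer would, in place of code of your own. Each camera call takes 0.05 s, during which the arm holds its last target. There are 200 camera calls.

## Working session

There is one attempt and no reset: what is moved stays moved. The work goes in short steps, Python scripts to look and compute and a tool call to move; the robot and the scene stay as the last step left them, time stands still between calls to the robot, and variables do not carry over. Pictures are saved under pics/ and viewed, at most 10 in all, crops included, and the job is handed in when it is done.

Besides the shell and the picture viewer there is one more tool, called after "Request:" by a JSON object that holds its "method" and its "body". move_arm: Moves the arm, as the interface text tells. Its arguments: {"type":"object","properties":{"plan":{"type":"array","items":{"type":"array"}},"squeeze":{"type":"number"}},"required":["plan"]}

```bash
mkdir -p pics; cat > h.py <<'E'
import numpy as np, cv2
from scipy.spatial.transform import Rotation as R
from workcell import env
def rot(o):
    o=np.array(o,float)
    if o.shape==(3,3): return o
    if o.shape==(3,): return R.from_euler('xyz',o,degrees=True).as_matrix()
    return R.from_quat(o).as_matrix()
def world(p,u,v,z=None,height=None,fish=False):
    f=240/np.tan(np.radians(p['fovy'])/2)
    x,y=u-p['cx'],v-p['cy']
    if fish:
        r=np.hypot(x,y)+1e-9; t=r/f; d=np.array([np.tan(t)*x/r,np.tan(t)*y/r,1])
    else: d=np.array([x/f,y/f,1])
    M=rot(p['orientation']); c=np.array(p['position'],float)
    if height is not None:
        w=M@d; return c+w*(height-c[2])/w[2]
    if z is None: z=p['z_map'][int(round(v)),int(round(u))]
    return c+M@(d*z)
def cloud(p,fish=False):
    f=240/np.tan(np.radians(p['fovy'])/2)
    v,u=np.mgrid[0:480,0:640].astype(float); x,y=u-p['cx'],v-p['cy']
    if fish:
        r=np.hypot(x,y)+1e-9; k=np.tan(np.minimum(r/f,1.5))/r
    else: k=1/f
    z=p['z_map'].astype(float)
    P=np.stack([x*k*z,y*k*z,z],-1)
    return P@rot(p['orientation']).T+np.array(p['position'])
def save(p,n): cv2.imwrite('pics/'+n,cv2.cvtColor(p['frame'],cv2.COLOR_RGB2BGR))
E
python3 - <<'E'
from h import *
for n in ['top','side']:
    p=env.grab_frame(n); save(p,n+'0.png')
    print(n,p['fovy'],p['cx'],p['cy'],p['position'],p['orientation'])
    for l in ['carrier','seat','hub','grater','slicer','bowl','potato','peeler']:
        for fn in (env.search_frame,env.landmark_of):
            print(l,fn.__name__[:4],[(np.round(d['point']).tolist(),round(d['score'],2),np.round(world(p,*d['point'])).tolist()) for d in fn(p,l)])
print(env.state())
E
```

```text
top 51.11056651376464 328.1753904055878 239.9391818380098 [ 283.53010099    4.68065694 1426.35980397] [-168.71754842    0.23839237  -90.49460908]
carrier call [([329.0, 243.0], 0.62, [546.0, 5.0, 69.0])]
carrier call [([471.0, 334.0], 0.77, [295.0, -370.0, 67.0]), ([325.0, 240.0], 0.69, [551.0, 17.0, 81.0]), ([326.0, 235.0], 0.62, [565.0, 15.0, 83.0])]
seat call [([327.0, 241.0], 0.73, [550.0, 11.0, 83.0]), ([469.0, 328.0], 0.59, [313.0, -374.0, 32.0]), ([197.0, 223.0], 0.45, [598.0, 364.0, 100.0])]
seat call [([476.0, 346.0], 0.95, [264.0, -402.0, -3.0]), ([316.0, 230.0], 0.56, [596.0, 44.0, 15.0])]
hub call [([470.0, 329.0], 0.78, [309.0, -371.0, 55.0]), ([327.0, 243.0], 0.68, [546.0, 10.0, 70.0]), ([431.0, 165.0], 0.29, [789.0, -299.0, 12.0])]
hub call [([327.0, 235.0], 0.89, [564.0, 10.0, 86.0]), ([478.0, 334.0], 0.73, [296.0, -387.0, 67.0])]
grater call [([399.0, 156.0], 0.71, [815.0, -203.0, 23.0]), ([415.0, 220.0], 0.62, [622.0, -242.0, 18.0]), ([340.0, 165.0], 0.44, [777.0, -28.0, 55.0])]
grater call [([415.0, 221.0], 0.97, [617.0, -242.0, 22.0]), ([399.0, 156.0], 0.73, [814.
[... 2049 characters left out ...]
.68, [755.0, -310.0, 6.0])]
{'time_s': 1.7, 'qpos': array([ 6.78936706e+01,  1.83099840e+01,  8.96397416e+01, -2.21484261e-03,
        7.20444703e+01, -1.14728148e+00]), 'qvel': array([ 0.07881468,  0.01333514, -0.04262339,  0.01200113, -0.07458752,
        0.08739851]), 'effort': array([ 6.99674729e-04, -4.12350261e+01, -2.32229125e+01,  7.28954631e-02,
        3.78095149e-02, -9.88471811e-06]), 'ee_pos': array([205.70185793, 536.94969092, 232.79011532]), 'ee_rot': array([1.79994239e+02, 2.22282874e-03, 1.59041635e+02]), 'force': array([ 0.31831046, -0.5455526 ,  0.08543526]), 'torque': array([-0.02268602, -0.0388454 ,  0.01062703]), 'gripper_force': 0.0, 'gripper_width': 91.72569278588092}
```

View pics/top0.png

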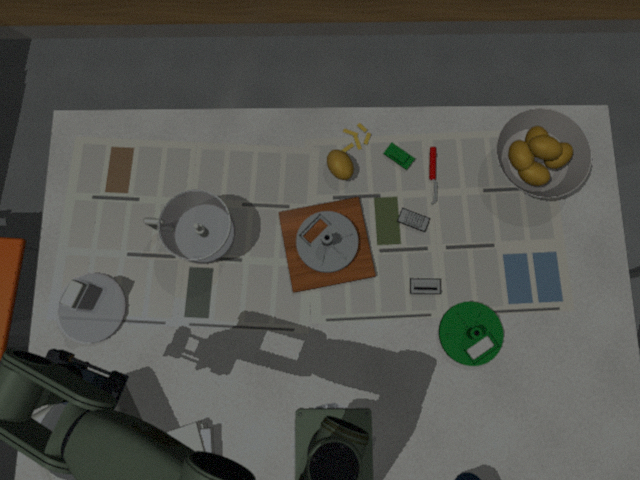

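View pics/side0.png

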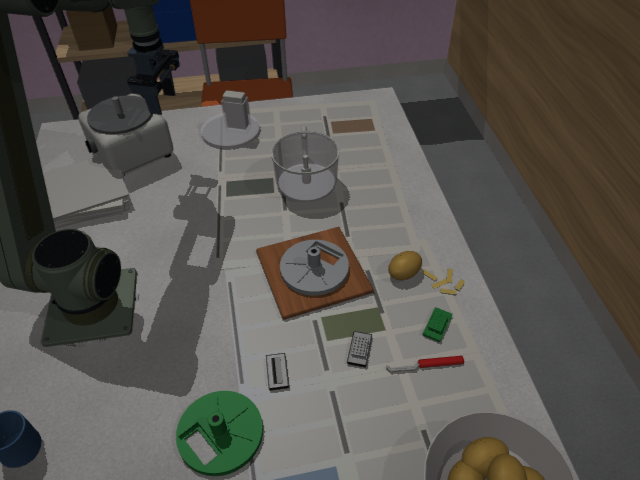

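The top picture shows these candidates. For the grater: the black and steel insert with dots at (414,220), the green look-alike at (399,156) and the slicer at (425,286). For the carrier: the grey disc on the board at (327,241), the green one at (471,333) and a white plate at (92,308). I choose the insert at (414,220) and the grey disc at (327,241). Next I measure their poses and check both in a crop.

```bash
cat > m.py <<'E'
from h import *
def fit(P,F,c,lo,hi,rad):
    m=(P[...,2]>lo)&(P[...,2]<hi)&(np.hypot(P[...,0]-c[0],P[...,1]-c[1])<rad)
    return m
E
python3 - <<'E'
from m import *
tiles=[]
for n,(gu,gv),(cu,cv) in [('top',(414,220),(327,241)),('side',(359,348),(315,268))]:
    p=env.grab_frame(n); P=cloud(p)
    print(n,'table z',np.median(P[gv-30:gv+30,gu-30:gu+30,2]))
    for lo,hi in [(6,30),(16,30)]:
        m=fit(P,0,(619,-243),lo,hi,65); q=P[m][:,:2].astype(np.float32)
        r=cv2.minAreaRect(q); print('grater',lo,len(q),np.round(q.mean(0),1),np.round(r[0],1),np.round(r[1],1),round(r[2],1))
    m=fit(P,0,(555,0),24,40,120); q=P[m][:,:2].astype(np.float32); (c,rr)=cv2.minEnclosingCircle(q); print('disc',c,rr,np.median(P[m][:,2]))
    m=fit(P,0,(555,0),68,95,120); q=P[m]; print('hub',len(q),q.mean(0),q[:,:2].min(0),q[:,:2].max(0))
    m=fit(P,0,c,5,22,80); q=P[m][:,:2].astype(np.float32); r=cv2.minAreaRect(q); print('recess',len(q),q.mean(0),np.round(r[0],1),np.round(r[1],1),r[2],np.median(P[m][:,2]))
    for u,v in ((gu,gv),(cu,cv)): tiles.append(cv2.resize(p['frame'][v-40:v+40,u-50:u+50],(400,300),interpolation=cv2.INTER_CUBIC))
im=np.vstack([np.hstack(tiles[:2]),np.hstack(tiles[2:])]); cv2.imwrite('pics/crop.png',im[...,::-1])
E
```

```text
top table z 1.2736651008626723
grater 6 464 [ 623.3 -238.2] [ 613.6 -241.4] [115.3 110. ] 57.3
grater 16 166 [ 625.9 -237.2] [ 626.9 -240.9] [80.5 38.4] 68.5
disc (570.541259765625, 1.9866714477539062) 101.5255126953125 30.949509840213977
hub 107 [559.54168974  11.37077835  80.57103175] [545.07329192  -2.66514038] [574.71902386  24.91515681]
recess 406 [597.5274    38.303764] [598.6   3.4] [ 88.  157.4] 4.629273414611816 16.223511434931197
side table z -0.5456066186129647
grater 6 579 [ 622.4 -242.8] [ 623.6 -238.6] [89.3 44.1] 67.6
grater 16 194 [ 622.9 -240.5] [ 623.4 -240.1] [52.3 31.4] 68.6
disc (557.7200927734375, 12.23072624206543) 90.49359130859375 29.187244263994216
hub 126 [557.4265637    9.00795207  77.3424545 ] [542.0617685   -6.39683285] [572.84505867  28.33254226]
recess 274 [601.1823    50.022526] [580.8  54.1] [ 59.5 112. ] 64.71153259277344 15.133595111633099
```

View pics/crop.png

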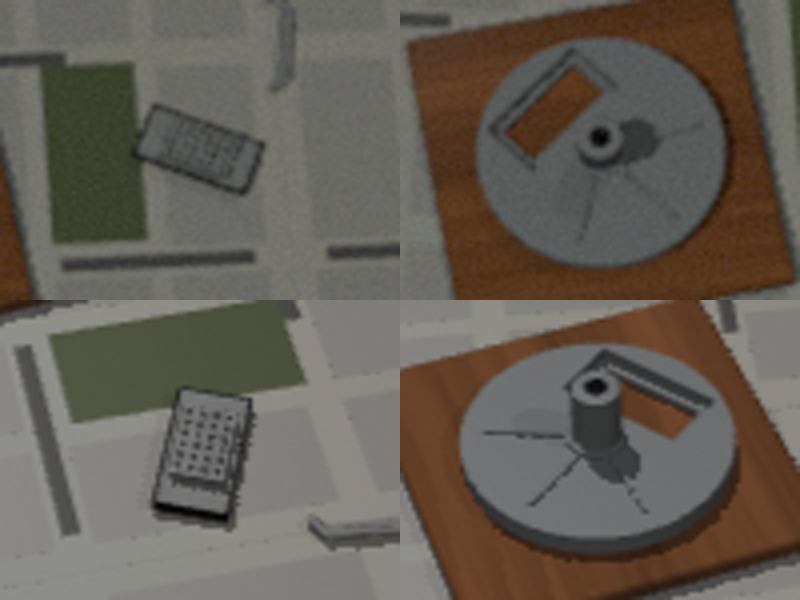

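The crop confirms the choice: the insert has a raised dotted steel bed, with its long axis about 68.6° in world xy. The grey carrier's recess is open, towards about +42°. I move over the carrier first.

Request:
{"method": "move_arm", "body": {"plan": [[[2.4,-4.2,0.5],0,0],[[2.4,-4.2,0.5],0,0],[[2.4,-4.2,0.5],0,0],[[2.4,-4.2,0.5],0,0],[[2.4,-4.2,0.5],0,0]]}}

```text
time_s: 2.3
ee_pos: [326.2, 325.3, 258.1]
ee_rot: [180.0, 0.0, 159.1]
force: [0.8, -0.3, 0.5]
gripper_width: 91.2
gripper_force: 0.0
```

Request:
{"method": "move_arm", "body": {"plan": [[[2.4,-4.2,0.5],0,0],[[2.4,-4.2,0.5],0,0],[[2.4,-4.2,0.5],0,0],[[2.4,-4.2,0.5],0,0],[[2.4,-4.2,0.5],0,0]]}}

```text
time_s: 2.8
ee_pos: [446.3, 115.1, 283.3]
ee_rot: [180.0, 0.0, 159.0]
force: [0.9, 0.3, 0.1]
gripper_width: 91.3
gripper_force: 0.0
```

Request:
{"method": "move_arm", "body": {"plan": [[[2.4,-4.2,0.5],0,0],[[2.4,-4.2,0.5],0,0],[[2.4,-4.2,0.5],0,0],[[0,0,0],0,0]]}}

```text
time_s: 3.2
ee_pos: [520.3, -13.7, 297.9]
ee_rot: [-179.9, 0.2, 158.7]
force: [-0.6, 1.4, -0.2]
gripper_width: 91.3
gripper_force: 0.0
```

```bash
cat > look.py <<'E'
from m import *
import sys
p=env.grab_frame('wrist'); save(p,sys.argv[1]); P=cloud(p,True); np.savez('/tmp/w.npz',P=P,F=p['frame'])
print(env.state()['ee_pos'],p['fovy'],np.round(p['position'],1),np.round(p['orientation'],1))
for l in ['seat','hub','carrier','grater']:
    for d in env.landmark_of(p,l): print(l,np.round(d['point'],1),round(d['score'],2),np.round(world(p,*d['point'],fish=True),1))
ok=p['z_map']>0
m=fit(P,0,(558,8),25,36,96)&ok; q=P[m][:,:2].astype(np.float32)
if len(q)>50:
    c,r=cv2.minEnclosingCircle(q); print('disc',c,r,np.median(P[m][:,2]))
    m=fit(P,0,(558,8),72,95,40)&ok; q=P[m]; print('hub',len(q),q.mean(0),q.min(0),q.max(0))
m=fit(P,0,(623,-240),16,30,60)&ok; q=P[m][:,:2].astype(np.float32)
if len(q)>50: print('bed',len(q),q.mean(0),cv2.minAreaRect(q))
E
python3 look.py w1.png
```

```text
[518.6755275  -11.22306318 297.58917651] 65.70646984690485 [453.7  12.7 450.5] [1.65e+02 1.00e-01 6.87e+01]
seat [398.  242.5] 0.95 [595.6  53.   16.9]
seat [ 24.  148.7] 0.55 [ 260.5 -408.3    1.4]
hub [ 19.7 169.5] 0.65 [ 308.5 -369.5   65.2]
hub [362.2 238. ] 0.59 [556.3  13.6  81.5]
carrier [355.9 230. ] 0.84 [546.1  10.4  80.9]
carrier [ 42.6 158.2] 0.73 [ 300.2 -360.3   19.5]
disc (561.2632446289062, 13.447545051574707) 88.77134704589844 31.753906174951368
hub 739 [559.28070249  13.47989926  81.32542359] [544.42140117  -2.28978425  72.27094763] [575.75981781  29.00317923  83.814847  ]
```

View pics/w1.png

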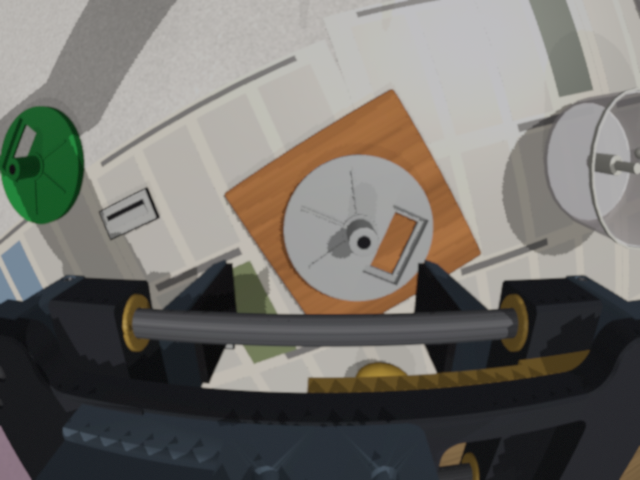

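The wrist picture shows the carrier hub at (363,240). The recess rim corners are near (396,206), (427,219), (396,283) and (363,270). I fit the recess from depth.

```bash
python3 - <<'E'
from m import *
d=np.load('/tmp/w.npz'); P=d['P']
m=fit(P,0,(559,13),8,27,82); m=cv2.morphologyEx(m.astype(np.uint8),cv2.MORPH_OPEN,np.ones((3,3)))
n,l,s,_=cv2.connectedComponentsWithStats(m)
for i in range(1,n):
    if s[i,4]>50:
        q=P[l==i]; r=cv2.minAreaRect(q[:,:2].astype(np.float32)); print(s[i],np.median(q[:,2]),r)
p=env.grab_frame('wrist')
for c in [(396,206),(427,219),(396,283),(363,270)]: print(c,world(p,*c,height=31,fish=True))
crop=cv2.resize(p['frame'][150:310,260:470],None,fx=3.6,fy=3.6,interpolation=cv2.INTER_CUBIC); cv2.imwrite('pics/c2.png',crop[...,::-1])
E
```

```text
[ 363  205   63   77 2586] 16.828710193379322 ((595.0403442382812, 47.61713790893555), (46.52073669433594, 89.42088317871094), 45.76936340332031)
(396, 206) [543.94713876  70.20332226  31.        ]
(427, 219) [571.61218056 100.62468667  31.        ]
(396, 283) [634.40191524  40.82346498  31.        ]
(363, 270) [603.57051086   8.3289104   31.        ]
```

View pics/c2.png

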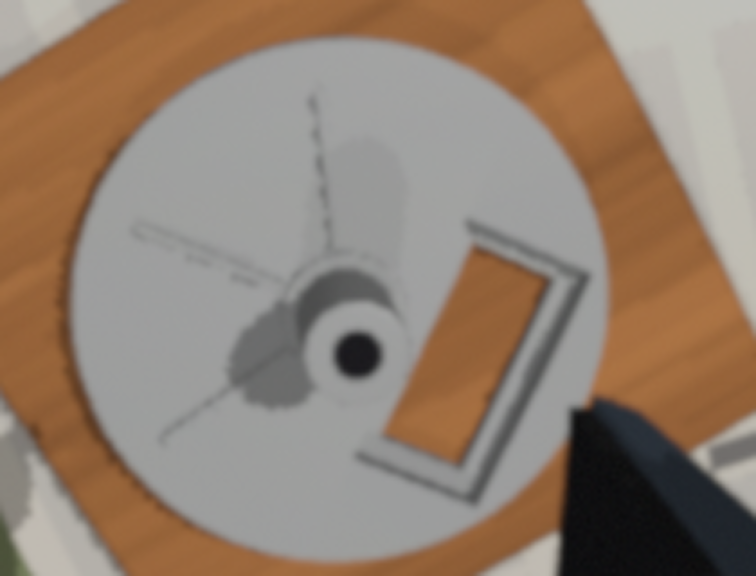

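```bash
cat > rec.py <<'E'
from m import *
for k in range(2):
    p=env.grab_frame('wrist'); P=cloud(p,True); print(np.round(env.state()['ee_pos'],1),np.round(p['position'],1))
    m=fit(P,0,(559,13),8,27,82); m=cv2.morphologyEx(m.astype(np.uint8),cv2.MORPH_OPEN,np.ones((3,3)))
    n,l,s,_=cv2.connectedComponentsWithStats(m); i=1+np.argmax(s[1:,4])
    q=P[l==i]; r=cv2.minAreaRect(q[:,:2].astype(np.float32)); print(s[i],r)
    q=P[fit(P,0,(559,13),25,36,96)][:,:2].astype(np.float32); print('disc',cv2.minEnclosingCircle(q))
    q=P[fit(P,0,(559,13),79,95,40)]; print('hubtop',len(q),(q.min(0)+q.max(0))/2)
E
python3 rec.py; python3 - <<'E'
from m import *
p=env.grab_frame('wrist')
print(np.mean([world(p,*c,height=31,fish=True) for c in [(390.6,211.7),(423.9,226.4),(391.1,289.4),(359.4,276.4)]],0))
E
```

```text
[517.1  -7.8 297.9] [450.6  17.7 450.5]
[ 360  211   61   76 2564] ((595.3606567382812, 47.66539764404297), (46.28052520751953, 89.73980712890625), 45.6163330078125)
disc ((560.906494140625, 13.185674667358398), 88.72341918945312)
hubtop 689 [560.82420591  13.24058765  81.46602994]
[517.2  -7.9 297.9] [450.6  17.7 450.6]
[ 360  211   61   76 2568] ((594.9686889648438, 47.58378601074219), (46.31696701049805, 89.524169921875), 45.871910095214844)
disc ((560.9469604492188, 13.302406311035156), 88.73558807373047)
hubtop 688 [560.50718433  13.27923723  81.47534934]
[594.6530783   47.64990756  31.        ]
```

Request:
{"method": "move_arm", "body": {"plan": [[[1.5,-3.3,-2],0,0],[[1.5,-3.3,-2],0,0],[[1.5,-3.3,-2],0,0],[[1.5,-3.3,-2],0,0],[[1.5,-3.3,-2],0,0]]}}

```text
time_s: 4.15
ee_pos: [593.2, -174.6, 197.1]
ee_rot: [180.0, 0.0, 159.1]
force: [0.5, 1.0, -0.2]
gripper_width: 90.9
gripper_force: 0.0
```

Request:
{"method": "move_arm", "body": {"plan": [[[1.5,-3.3,-2],0,0],[[1.5,-3.3,-2],0,0],[[0,0,0],0,0],[[0,0,0],0,0],[[0,0,0],0,0]]}}

```text
time_s: 4.65
ee_pos: [622.8, -238.9, 158.6]
ee_rot: [180.0, 0.0, 159.1]
force: [-1.0, -0.1, 0.1]
gripper_width: 91.2
gripper_force: 0.0
```

```bash
python3 look.py w2.png; python3 -c "
from workcell import env; print(env.state()['ee_pos'],env.state()['ee_rot'])"
```

```text
[ 622.85274482 -238.78761626  158.98101248] 65.70646984690485 [ 556.2 -213.3  311.3] [165.1  -0.   69.1]
seat [601.5 102.3] 0.68 [595.3  56.4  16. ]
hub [594.9  67. ] 0.9 [5.597e+02 1.000e-01 8.160e+01]
carrier [557.2  76.1] 0.58 [560.1  -5.8  35.9]
grater [329.4 233.7] 0.63 [ 623.9 -235.    19.7]
disc (560.4573364257812, 13.14795970916748) 89.3087387084961 31.83607051136181
hub 1103 [561.06516321   9.12785133  80.55651235] [545.34885388  -3.94223748  72.07926172] [576.83286241  28.57375366  84.18300918]
bed 2375 [ 625.2715  -237.41135] ((626.3238525390625, -237.69732666015625), (49.91685104370117, 33.094512939453125), 67.38237762451172)
[ 622.82850328 -239.21234395  158.84128128] [1.79994679e+02 8.30437021e-02 1.59106353e+02]
```

View pics/w2.png

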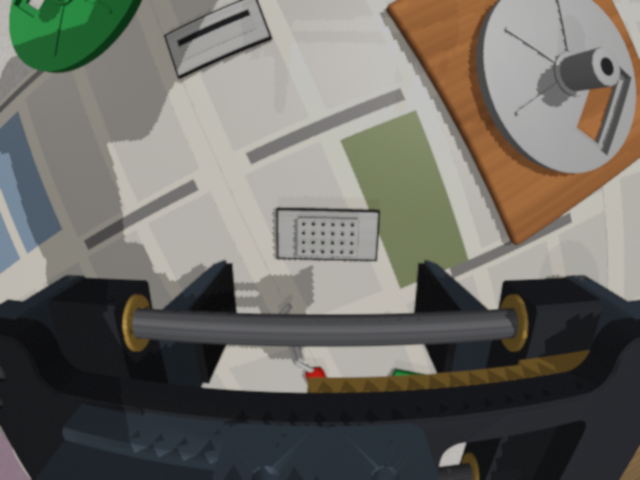

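The wrist picture shows the grater between the fingers: frame columns 277–379, bed centre near (328,236). I refine it with a frame fit.

```bash
cat > gr.py <<'E'
from m import *
for k in range(3):
    p=env.grab_frame('wrist'); P=cloud(p,True); s=env.state()
    print(np.round(s['ee_pos'],1), s['ee_rot'][2])
    for lo in (5,15):
        m=fit(P,0,(624,-239),lo,28,62).astype(np.uint8); m=cv2.morphologyEx(m,cv2.MORPH_OPEN,np.ones((3,3)))
        n,l,st,_=cv2.connectedComponentsWithStats(m); i=1+np.argmax(st[1:,4]); q=P[l==i]
        print(lo,st[i],np.round(np.percentile(q[:,2],[5,50,95]),1),cv2.minAreaRect(q[:,:2].astype(np.float32)))
E
python3 gr.py
```

```text
[ 622.8 -239.4  158.6] 159.08878621379347
5 [ 276  207  105   54 5379] [ 9.9 11.9 21. ] ((626.2084350585938, -237.92262268066406), (86.50047302246094, 45.10829544067383), 67.6658706665039)
15 [ 297  217   62   39 2369] [18.5 20.  21.5] ((625.986083984375, -237.8056640625), (50.10062026977539, 32.544673919677734), 68.77777862548828)
[ 622.7 -239.5  158.5] 159.07811463943
5 [ 276  207  105   54 5385] [ 9.8 11.9 21.1] ((626.1978759765625, -237.97134399414062), (86.42393493652344, 45.1839714050293), 67.79234313964844)
15 [ 297  216   63   40 2384] [18.4 19.9 21.4] ((625.884521484375, -237.78526306152344), (50.174232482910156, 32.14500045776367), 68.04061889648438)
[ 622.7 -239.7  158.3] 159.06858156315002
5 [ 277  207  104   54 5381] [ 9.9 11.9 21.1] ((626.2437744140625, -237.7940673828125), (86.08160400390625, 45.15342330932617), 67.92706298828125)
15 [ 297  217   63   39 2395] [18.5 19.9 21.4] ((625.8721313476562, -237.87164306640625), (50.30503463745117, 32.73344802856445), 67.90058135986328)
```

Request:
{"method": "move_arm", "body": {"plan": [[[0.35,0.2,-3],-1.1,0],[[0,0,-3],0,0],[[0,0,-3],0,0],[[0,0,-2.5],0,0],[[0,0,-0.6],0,0]]}}

```text
time_s: 5.55
ee_pos: [624.2, -237.1, 33.7]
ee_rot: [180.0, -0.3, 157.9]
force: [-0.0, 0.5, 0.1]
gripper_width: 91.2
gripper_force: 0.0
```

Request:
{"method": "move_arm", "body": {"plan": [[[0,0,-0.5],0,0],[[0,0,0],0,0],[[0,0,0],0,0]]}}

```text
time_s: 5.85
ee_pos: [627.1, -238.4, 33.3]
ee_rot: [180.0, 0.1, 157.9]
force: [0.1, 0.4, 0.4]
gripper_width: 91.2
gripper_force: 0.0
```

Request:
{"method": "move_arm", "body": {"plan": [[[0,0,-0.1],0,0],[[0,0,0],0,0.6],[[0,0,0],0,0.6],[[0,0,0],0,0.6],[[0,0,0],0,0.6]], "squeeze": 20}}

```text
time_s: 6.35
ee_pos: [626.2, -238.1, 30.9]
ee_rot: [180.0, 0.0, 157.9]
force: [0.1, -0.4, 0.3]
gripper_width: 62.1
gripper_force: 0.0
```

Request:
{"method": "move_arm", "body": {"plan": [[[0,0,0],0,0.6],[[0,0,0],0,0.6],[[0,0,0],0,0.6]]}}

```text
time_s: 6.65
ee_pos: [626.2, -238.0, 30.8]
ee_rot: [180.0, 0.0, 157.9]
force: [0.7, 0.0, -1.0]
gripper_width: 49.6
gripper_force: 20.0
```

Request:
{"method": "move_arm", "body": {"plan": [[[0,0,3],0,0.6],[[0,0.5,3],8.5,0.6],[[-0.4,3.5,2],8.5,0.6],[[-0.4,4,2],8.5,0.6],[[-0.4,4,2],8.5,0.6]]}}

```text
time_s: 7.15
ee_pos: [613.7, -117.0, 151.4]
ee_rot: [180.0, -0.0, -167.8]
force: [1.5, 1.2, -0.4]
gripper_width: 49.9
gripper_force: 20.0
```

Request:
{"method": "move_arm", "body": {"plan": [[[-0.4,4,0],8.5,0.6],[[-0.4,4,0],8.5,0.6],[[-0.4,4,0],8.5,0.6],[[-0.4,4,0],8.4,0.6],[[-0.3,0.6,0],0,0.6]]}}

```text
time_s: 7.65
ee_pos: [594.6, 51.9, 150.7]
ee_rot: [179.9, 0.1, -133.8]
force: [0.1, -0.1, -0.6]
gripper_width: 49.8
gripper_force: 20.0
```

Request:
{"method": "move_arm", "body": {"plan": [[[0,0,0],0,0.6],[[0,0,0],0,0.6],[[0,0,0],0,0.6]]}}

```text
time_s: 7.95
ee_pos: [595.4, 46.6, 150.7]
ee_rot: [-180.0, -0.0, -134.3]
force: [1.1, -0.5, -0.8]
gripper_width: 49.6
gripper_force: 20.0
```

```bash
cat > rel.py <<'E'
from m import *
p=env.grab_frame('wrist'); P=cloud(p,True); s=env.state(); save(p,'w3.png')
T=np.array(s['ee_pos']); M=rot(s['ee_rot']); print(np.round(T,1),np.round(s['ee_rot'],2),s['gripper_width'])
Q=(P-T)@M   # tool frame
ok=p['z_map']>0
def rect(m,name):
    m=cv2.morphologyEx((m&ok).astype(np.uint8),cv2.MORPH_OPEN,np.ones((3,3)))
    n,l,st,_=cv2.connectedComponentsWithStats(m); i=1+np.argmax(st[1:,4]); q=Q[l==i]
    print(name,st[i],np.round(q.mean(0),1),np.round(np.percentile(q[:,2],[3,50,97]),1),cv2.minAreaRect(q[:,:2].astype(np.float32)))
near=(abs(Q[...,0])<35)&(abs(Q[...,1])<50)
rect(near&(Q[...,2]>5)&(Q[...,2]<35),'grater all')
rect(near&(Q[...,2]>5)&(Q[...,2]<15),'bed')
z=P[...,2]
rect(fit(P,0,(561,13),8,27,82),'recess')
h=fit(P,0,(561,13),79,95,40); print('hub',h.sum(),np.round(Q[h].mean(0),1),np.round(P[h].mean(0),1))
d=fit(P,0,(561,13),25,36,96); print('disc world',cv2.minEnclosingCircle(P[d][:,:2].astype(np.float32)))
E
python3 rel.py
```

```text
[595.4  46.6 150.7] [-1.7999e+02 -1.0000e-02 -1.3428e+02] 49.90067320385553
grater all [ 238  245  174   69 9079] [10.5 -1.  14.2] [ 8.8 11.5 22.9] ((7.092516899108887, -0.7825202941894531), (31.334043502807617, 86.3824691772461), 0.03739597648382187)
bed [ 252  262  140   52 5591] [ 5.5 -0.8 10.6] [ 8.3 10.7 12.8] ((4.440317153930664, -1.8882980346679688), (26.028369903564453, 65.03276824951172), 0.044674720615148544)
recess [ 270  209  117   37 4158] [  7.6   2.1 132.7] [127.7 134.3 136. ] ((7.414088726043701, 1.9376182556152344), (30.927242279052734, 89.7960433959961), 0.3429173529148102)
hub 2091 [48.3  1.3 68.9] [560.8  13.   81.8]
disc world ((560.9102172851562, 13.305706977844238), 88.52591705322266)
```

View pics/w3.png

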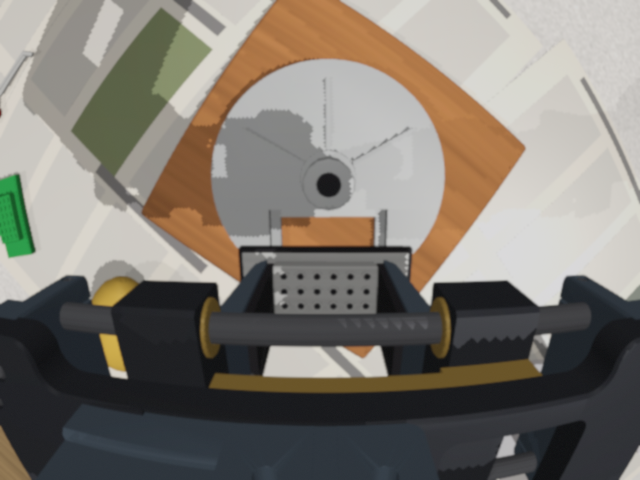

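The grater is held square. Its frame edge is at row 245 and the recess is behind it at (327,230). The tool-frame difference is about −0.5 mm in x and +2.5 mm in y, which I correct while descending to just above the deck.

Request:
{"method": "move_arm", "body": {"plan": [[[-0.14,0.21,-3],0,0.6],[[0,0,-3],0,0.6],[[0,0,-2],0,0.6],[[0,0,0],0,0.6],[[0,0,0],0,0.6]]}}

```text
time_s: 8.5
ee_pos: [594.2, 49.3, 71.0]
ee_rot: [-180.0, 0.0, -134.2]
force: [0.1, -0.5, 0.3]
gripper_width: 49.7
gripper_force: 20.0
```

Request:
{"method": "move_arm", "body": {"plan": [[[0,0,0],0,0.6],[[0,0,0],0,0.6]]}}

```text
time_s: 8.7
ee_pos: [594.8, 49.9, 72.3]
ee_rot: [-179.9, 0.1, -134.2]
force: [0.6, 0.6, -1.9]
gripper_width: 49.6
gripper_force: 20.0
```

```bash
sed -i 's/w3.png/w4.png/' rel.py; python3 rel.py
```

```text
[594.6  50.   72.1] [-1.7991e+02  1.1000e-01 -1.3417e+02] 50.063997856353296
grater all [ 238  245  174   69 9079] [10.5 -1.1 14.1] [ 8.8 11.4 22.9] ((6.922760963439941, -0.9388542175292969), (86.48979949951172, 31.707597732543945), 89.94383239746094)
bed [ 253  262  144   52 5594] [ 5.4 -0.9 10.5] [ 8.4 10.6 12.7] ((4.263526916503906, -1.1113471984863281), (26.469696044921875, 66.84391021728516), 0.037796929478645325)
recess [ 245  231  159   15 1994] [18.9 -0.6 52.2] [48.9 50.7 57.2] ((18.906625747680664, -1.287811279296875), (10.980388641357422, 89.31500244140625), 0.10112767666578293)
hub 4875 [50.3 -1.6 -9.8] [560.6  12.8  81.8]
disc world ((560.9435424804688, 13.052885055541992), 88.58728790283203)
```

View pics/w4.png

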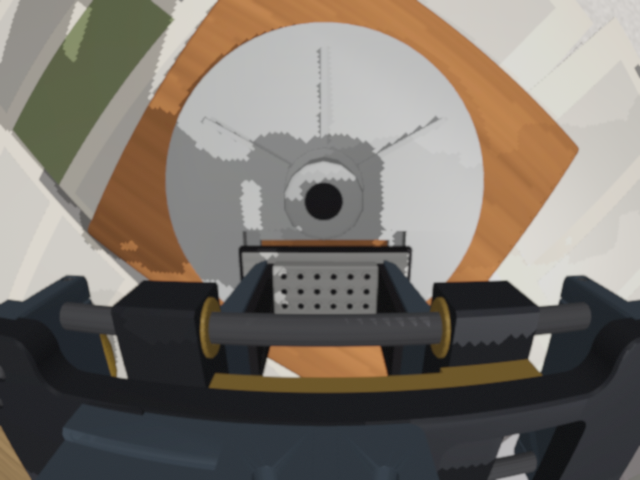

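Request:
{"method": "move_arm", "body": {"plan": [[[0,0,0],0,0.6],[[0,0,-0.3],0,0.6],[[0,0,-0.3],0,0.6],[[0,0,-0.3],0,0.6],[[0,0,0],0,0.6]]}}

```text
time_s: 9.25
ee_pos: [593.3, 50.0, 61.1]
ee_rot: [179.9, -0.1, -134.2]
force: [0.1, 0.4, -0.5]
gripper_width: 49.8
gripper_force: 20.0
```

```bash
sed -i 's/w4.png/w5.png/' rel.py; python3 rel.py
```

```text
[593.5  50.1  61.3] [ 1.7996e+02 -4.0000e-02 -1.3416e+02] 49.45960926834668
grater all [  229   219   195    95 12013] [14.2  0.  18.2] [ 9.4 19.  30.4] ((13.03134536743164, 0.001613616943359375), (99.97434997558594, 43.76432418823242), 89.99481201171875)
bed [ 253  262  145   52 5602] [ 5.7 -0.5 10.9] [ 8.3 11.  13.1] ((4.413235664367676, -0.5244674682617188), (66.90408325195312, 26.608163833618164), 89.884765625)
recess [343 237  63   9 535] [21.  26.9 39.5] [38.  39.6 40.8] ((20.888751983642578, 25.824031829833984), (33.338661193847656, 5.535747051239014), 89.04156494140625)
hub 5658 [ 49.7  -2.3 -20.4] [560.6  12.8  81.8]
disc world ((561.1703491210938, 13.356724739074707), 88.79106903076172)
```

Request:
{"method": "move_arm", "body": {"plan": [[[0,-0.1,0],0,0.6],[[0,0,0],0,0.6],[[0,0,0],0,0.6],[[0,0,0],0,0.6],[[0,0,0],0,0.6]]}}

```text
time_s: 9.8
ee_pos: [593.8, 49.1, 61.8]
ee_rot: [180.0, 0.0, -134.2]
force: [-0.8, 0.5, -0.4]
gripper_width: 49.7
gripper_force: 20.0
```

```bash
sed -i 's/w5.png/w6.png/' rel.py; python3 rel.py; python3 -c "
import sys; sys.path.insert(0,'.')
import cv2; i=cv2.imread('pics/w6.png')[180:330,200:450]; cv2.imwrite('pics/c6.png',cv2.resize(i,(750,450),interpolation=2))"
```

```text
[593.8  49.1  61.8] [-1.8000e+02  1.0000e-02 -1.3416e+02] 49.80818169208368
grater all [  229   219   195    95 12082] [14.3  0.1 18.3] [ 9.1 18.8 30.8] ((13.134346008300781, -0.00577545166015625), (43.7061767578125, 99.98490142822266), 0.004060438834130764)
bed [ 253  262  144   52 5573] [ 5.5 -0.7 10.7] [ 8.5 10.7 12.8] ((4.4438371658325195, -0.9458274841308594), (67.27915954589844, 26.295425415039062), 89.89891052246094)
recess [347 238  61   8 443] [20.2 27.5 40. ] [38.6 40.  41.3] ((20.34136390686035, 27.279632568359375), (32.12115478515625, 4.821514129638672), 89.01372528076172)
hub 5608 [ 49.1  -1.4 -19.9] [560.6  12.8  81.8]
disc world ((560.8659057617188, 13.202777862548828), 88.60985565185547)
```

View pics/c6.png

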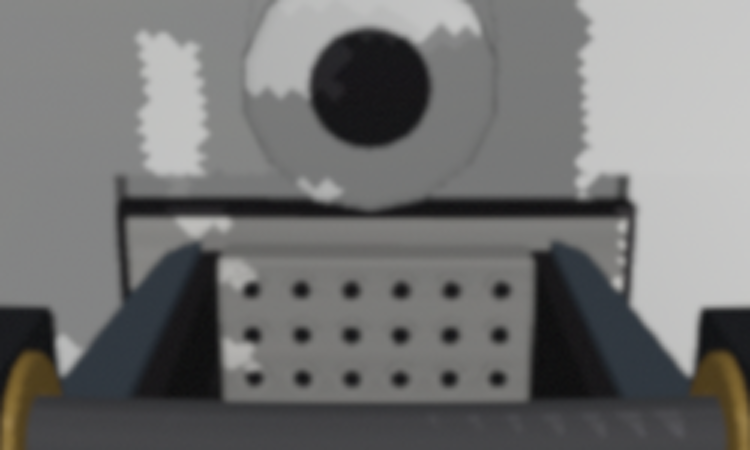

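Request:
{"method": "move_arm", "body": {"plan": [[[0,-0.05,-0.2],0,0.6],[[0,0,-0.2],0,0.6],[[0,0,-0.2],0,0.6],[[0,0,0],0,0.6],[[0,0,0],0,0.6]]}}

```text
time_s: 10.35
ee_pos: [593.7, 48.6, 55.6]
ee_rot: [180.0, -0.0, -134.2]
force: [0.2, -0.2, -0.3]
gripper_width: 50.0
gripper_force: 20.0
```

Request:
{"method": "move_arm", "body": {"plan": [[[0,0,-0.2],0,0.6],[[0,0,-0.2],0,0.6],[[0,0,-0.1],0,0.6],[[0,0,0],0,0.6],[[0,0,0],0,0.6]]}}

```text
time_s: 10.85
ee_pos: [593.9, 48.6, 51.7]
ee_rot: [-180.0, 0.0, -134.2]
force: [-2.4, -0.2, 5.5]
gripper_width: 49.8
gripper_force: 20.0
```

Request:
{"method": "move_arm", "body": {"plan": [[[0,0,-0.1],0,0.6],[[0,0,-0.1],0,0.6],[[0,0,0],0,0.6],[[0,0,0],0,0.6],[[0,0,0],0,0.6]]}}

```text
time_s: 11.35
ee_pos: [593.9, 48.6, 51.7]
ee_rot: [-180.0, 0.1, -134.2]
force: [-6.4, -0.2, 17.2]
gripper_width: 49.8
gripper_force: 20.0
```

Request:
{"method": "move_arm", "body": {"plan": [[[0,0,0.25],0,0.6],[[0,0,0],0,0.3],[[0,0,0],0,0.3],[[0,0,0.5],0,0.3],[[0,0,3],0,0.3]]}}

```text
time_s: 11.85
ee_pos: [591.2, 48.4, 83.4]
ee_rot: [179.7, -0.4, -134.2]
force: [0.2, 0.6, 0.7]
gripper_width: 63.5
gripper_force: 0.0
```

Request:
{"method": "move_arm", "body": {"plan": [[[0,0,4],0,0.4],[[0,0,4],0,0.4],[[0,0,0],0,0.4],[[0,0,0],0,0.4],[[0,0,0],0,0.4]]}}

```text
time_s: 12.35
ee_pos: [592.8, 48.5, 164.9]
ee_rot: [179.9, -0.1, -134.2]
force: [0.8, 0.6, 0.2]
gripper_width: 55.1
gripper_force: 0.0
```

```bash
cat > fin.py <<'E'
from m import *
for n in ('wrist','side'):
    p=env.grab_frame(n); P=cloud(p,n=='wrist'); s=env.state(); print(n,np.round(s['ee_pos'],1)); save(p,'fin_'+n+'.png')
    ex=np.array([.699,.716]); ey=np.array([-.716,.699]); c=np.array([594.0,47.7])
    L=P[...,:2]-c; a=L@ex; b=L@ey; z=P[...,2]
    def h(m): q=z[m]; return len(q),(np.round(np.percentile(q,[10,50,90]),1) if len(q) else None)
    print('bed',h((abs(a)<13)&(abs(b)<22)),'frame+y',h((abs(a)<18)&(b>29)&(b<39)),'frame-y',h((abs(a)<18)&(b<-29)&(b>-39)),'deck+y',h((abs(a)<15)&(b>47)&(b<54)),'deck-y',h((abs(a)<15)&(b<-47)&(b>-54)))
    d=fit(P,0,(561,13),25,36,96); print('disc',cv2.minEnclosingCircle(P[d][:,:2].astype(np.float32)))
    q=P[fit(P,0,(561,13),78,95,40)]; print('hub',len(q),(q.min(0)+q.max(0))/2,q.mean(0))
    m=fit(P,0,c,37,47,45); q=P[m]; print('bedrect',cv2.minAreaRect(q[:,:2].astype(np.float32)))
E
python3 fin.py
```

```text
wrist [592.7  48.5 164.6]
bed (1859, array([40.2, 41.2, 42.3])) frame+y (3610, array([ 32.4, 202.6, 249.2])) frame-y (3095, array([ 32.1, 201.2, 236.1])) deck+y (796, array([ 31.5, 248.8, 249.7])) deck-y (313, array([30.9, 31.7, 32.6]))
disc ((561.078369140625, 13.25866413116455), 88.48946380615234)
hub 1868 [560.82446305  13.2688493   81.14857179] [560.74768193  13.05443102  81.77108761]
bedrect ((593.930419921875, 48.00745391845703), (32.443077087402344, 50.05216979980469), 45.50518035888672)
side [592.8  48.5 164.5]
bed (275, array([ 36.7, 515.2, 518.9])) frame+y (210, array([148.5, 189.7, 514.4])) frame-y (475, array([150.6, 355.2, 411.1])) deck+y (127, array([ 30.5, 515.9, 535.8])) deck-y (169, array([ 30.7, 282.1, 318.9]))
disc ((559.21826171875, 11.453512191772461), 90.75376892089844)
hub 70 [557.2310121    9.78773398  81.27275487] [558.18323674  10.55525483  80.1154704 ]
bedrect ((591.19384765625, 46.355533599853516), (31.55653190612793, 50.30146789550781), 43.16895294189453)
```

The insert is flush: bed top at 41.2 mm, deck at 31.5 mm. Next is the hub.

Request:
{"method": "move_arm", "body": {"plan": [[[-1.6,-1.7,0],0,0.3],[[-1.6,-1.7,0],0,0.3],[[0,0,-2],0,0.3],[[0,0,-3],0,0.3],[[0,0,-2],0,0.3]]}}

```text
time_s: 12.95
ee_pos: [560.2, 14.4, 93.7]
ee_rot: [179.8, -0.2, -134.2]
force: [-0.1, 0.3, -0.0]
gripper_width: 64.0
gripper_force: 0.0
```

Request:
{"method": "move_arm", "body": {"plan": [[[0,0,-1.5],0,0.3],[[0,0,-1.3],0,0.3],[[0,0,0],0,0.3],[[0,0,0],0,0.3],[[0,0,0],0,0.3]]}}

```text
time_s: 13.45
ee_pos: [562.4, 14.6, 69.0]
ee_rot: [-179.9, 0.1, -134.2]
force: [0.1, 0.5, -0.5]
gripper_width: 63.7
gripper_force: 0.0
```

Request:
{"method": "move_arm", "body": {"plan": [[[-0.1,0,-0.3],0,0.3],[[0,0,0],0,0.3],[[0,0,0],0,0.8],[[0,0,0],0,0.8],[[0,0,0],0,0.8]], "squeeze": 40}}

```text
time_s: 13.95
ee_pos: [560.9, 14.6, 65.4]
ee_rot: [-180.0, 0.0, -134.2]
force: [0.8, -0.1, -0.3]
gripper_width: 42.8
gripper_force: 0.0
```

Request:
{"method": "move_arm", "body": {"plan": [[[0,0,0],0,0.8],[[0,0,0],0,0.8],[[0,0,0],0,0.8],[[0,0,0],0,0.8]]}}

```text
time_s: 14.35
ee_pos: [560.9, 14.6, 65.3]
ee_rot: [-180.0, 0.0, -134.2]
force: [0.2, -0.0, 1.8]
gripper_width: 31.3
gripper_force: 40.0
```

Gripped at 31.3 mm. I lift gently by 18 cm.

Request:
{"method": "move_arm", "body": {"plan": [[[0,0,0.5],0,0.8],[[0,0,1],0,0.8],[[0,0,1.5],0,0.8],[[0,0,2],0,0.8],[[0,0,2],0,0.8]]}}

```text
time_s: 14.85
ee_pos: [560.4, 14.6, 136.3]
ee_rot: [180.0, -0.0, -134.2]
force: [1.0, -0.5, -2.4]
gripper_width: 31.4
gripper_force: 40.0
```

Request:
{"method": "move_arm", "body": {"plan": [[[0,0,2],0,0.8],[[0,0,2],0,0.8],[[0,0,2],0,0.8],[[0,0,2],0,0.8],[[0,0,1.5],0,0.8]]}}

```text
time_s: 15.35
ee_pos: [560.8, 14.6, 232.2]
ee_rot: [-179.9, 0.1, -134.2]
force: [0.1, -0.5, -3.0]
gripper_width: 31.4
gripper_force: 40.0
```

Request:
{"method": "move_arm", "body": {"plan": [[[0,0,1],0,0.8],[[0,0,0.5],0,0.8],[[0,0,0],0,0.8],[[0,0,0],0,0.8],[[0,0,0],0,0.8]]}}

```text
time_s: 15.85
ee_pos: [560.3, 14.6, 244.3]
ee_rot: [179.9, -0.1, -134.2]
force: [-0.5, 0.1, -3.8]
gripper_width: 31.3
gripper_force: 40.0
```

Request:
{"method": "move_arm", "body": {"plan": [[[0,0,0],0,0.8],[[0,0,0],0,0.8],[[0,0,0],0,0.8],[[0,0,0],0,0.8],[[0,0,0],0,0.8]]}}

```text
time_s: 16.35
ee_pos: [560.8, 14.6, 245.3]
ee_rot: [180.0, -0.0, -134.2]
force: [0.4, 0.9, -2.3]
gripper_width: 31.5
gripper_force: 40.0
```

```bash
python3 - <<'E'
from m import *
s=env.state(); T=np.array(s['ee_pos']); print(T,s['ee_rot'],s['gripper_width'],s['gripper_force'],abs(s['qvel']).max())
ims=[]
for n in ('wrist','side'):
    p=env.grab_frame(n); P=cloud(p,n=='wrist'); Q=(P-T)@rot(s['ee_rot'])
    # deck plane fit: expected tool z=+34
    m=(abs(Q[...,2]-34)<6)&(np.hypot(Q[...,0],Q[...,1])<84)&(np.hypot(Q[...,0],Q[...,1])>25)&(Q[...,0]>0 if n=='wrist' else True)
    q=Q[m]; A=np.c_[q[:,:2],np.ones(len(q))]; k=np.linalg.lstsq(A,q[:,2],rcond=None)[0]; print(n,len(q),'tilt slopes',k)
    b=Q[...,2]-(Q[...,:2]@k[:2]+k[2])
    for nm,x0,x1,y0,y1 in (('bed',-60,-34,-22,22),('fr+',-65,-30,29,39),('fr-',-65,-30,-39,-29)):
        mm=(Q[...,0]>x0)&(Q[...,0]<x1)&(Q[...,1]>y0)&(Q[...,1]<y1)&(abs(b)<20); print(nm,mm.sum(),np.round(np.percentile(b[mm],[10,50,90]),1) if mm.sum() else '')
    ims.append(p['frame'])
im=np.hstack([cv2.resize(ims[0],(400,300)),cv2.resize(ims[1][100:340,170:490],(400,300))]); cv2.imwrite('pics/end.png',im[...,::-1])
E
```

```text
[560.77501183  14.58302208 245.2546502 ] [ 1.79991376e+02 -4.52199458e-04 -1.34159136e+02] 31.486838280109225 39.999462962150574 0.10694666712422707
wrist 34939 tilt slopes [ 7.07408617e-04 -5.10944178e-04  3.33688114e+01]
bed 1958 [-10.2  -9.1  -8.1]
fr+ 0 
fr- 0 
side 1941 tilt slopes [ 6.58444824e-04 -3.60733623e-04  3.59360148e+01]
bed 29 [-10.6  -8.2  -6.7]
fr+ 0 
fr- 48 [-1.2  0.1  2.8]
```

View pics/end.png

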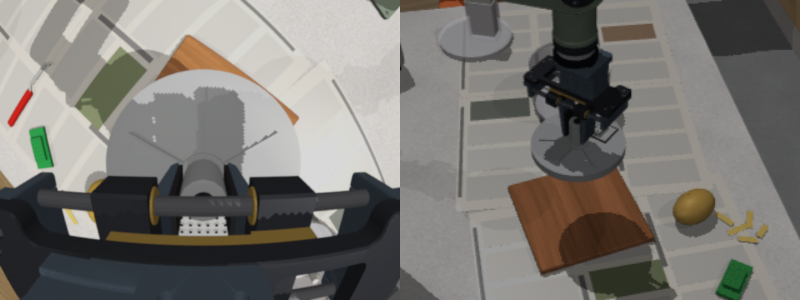

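The carrier hangs level (slopes below 0.001), with its underside about 195 mm up. The bed stands 9–10 mm above the deck, so the insert is flush, and the arm is still. I hand it in.

```bash
python3 -c "
from workcell import env; print(env.job_done())"
```

```text
the job is handed in; nothing more can be done
None
```

The grating insert is pressed flush into the carrier, which the arm is holding level and still by its hub, about 19 cm above the table; the job is handed in, but no verdict was reported back.

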